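# Put the stray tenons away in the rotary sorter

## Robot

A 6-joint arm with a two-finger parallel gripper is mounted at the origin on the work surface. World frame = base frame: x ahead of the robot, y to its left, z up, the work surface at z = 0. Lengths are in mm, angles in rad, forces in N, time in s.
With the tool pointing down it reaches from about 325 to 750 mm from the base axis. Payload 7.6 kg.
Tool frame: the origin (TCP) lies between the finger pads; the fingertips stand 25 mm ahead of it and the grasp point (between the pads) lies 6 mm ahead of it (robot.tips_ahead is the distance from the TCP to the fingertips, in mm); z points along the fingers, y is the line along which they close (so a half turn about z gives the same grasp; the last joint's range is limited). The gripper opens to 85 mm and grips with 20 to 120 N. Pads are 22 mm wide; open, the fingers measure 114 mm over their backs; the gripper's body (76 mm by 85 mm) begins 54 mm behind the grasp point. The pads swing forward as they close: fully open they stand 13 mm farther back than shut.
Start: joints at [-1.396, 0.052, 1.401, -0, 1.689, -0.07], TCP at [127.264, -509.36, 256.323] pointing down, gripper open.
Joint ranges: [-2.9, 2.9], [-0.91, 2.17], [0.12, 2.37], [-1.06, 4.2], [0.26, 2.73], [-2.93, 2.93]. Speed limits (rad/s): [2.57, 2.57, 3.01, 3.14, 3.14, 3.14].

## Interface

Orientations are given as a unit quaternion [x, y, z, w].
In Python, from rig import robot gives the robot as it stands. The module is installed in compiled form; this text tells all that it offers. Calls block until the motion is done:
- robot.goto(position, orientation): joint-space move of the TCP to a pose.
- robot.move_straight(position, ori=None, speed=150, max_force=None): straight line of the TCP; ori=None keeps the orientation; speed is the mean speed in mm/s. With max_force (N) it stops when the force on the tool has changed by that much, and returns True; else False.
- robot.set_joints(angles): joint-space move.
- robot.ungrasp() and robot.clamp(force=None): open the fingers fully, or close them until they stop; force is the grip in N (None keeps the last).
- robot.sleep(seconds).
- robot.solve_ik(position, orientation): joint angles nearest the present ones, or None.
- robot.read_state(): the state.
- robot.get_image(name): name is "scene" or "top"; returns the picture (480x640x3 uint8, blue, green, red); there is no depth.
- robot.camera_params(name): a dict with "vfov" (degrees; the focal length in pixels is half the picture's height over the tangent of half this angle, whatever the lens; pixels are square), "cx", "cy" (the principal point, pixels), "R" (3x3) and "t" (3): a world point X has camera coordinates R X + t. Camera axes: x right, y down, z forward; pixel columns grow to the right and rows downward; lengths in mm; the calibration is good to about 2 mm. A picture is of the moment at which its call begins. camera_params takes no time and is no camera call.
A pose or a line that the arm cannot do raises robot.PlanningError and nothing moves.
- robot.job_done(): hands the job in; it is judged then, once.
The state is a dict: "time": time; "joint_pos": joint angles; "dq": joint speeds; "effort": joint torques, N m; "tcp_pos": TCP position; "eef_rot": TCP orientation; "contact_force": force on the tool from outside, world axes, zero at the start; "ft_torque": the same for the moment, N m; "finger_gap": finger opening in mm; "finger_force": force on a finger pad.
Only numpy, scipy, OpenCV 4.12 (cv2) and the standard library are available. Lean on these libraries where they do the work, as an engineer would, in place of code of your own. Each camera call takes 0.05 s, during which the arm holds its last target. There are 200 camera calls.

## Task

Two beech tenons have been left on the assembly mat, one lying across the other, and belong in the red cup of the rotary sorter. Turn the sorter's lid until the opening is squarely over the red cup, put both beech tenons into the cup through the opening, then turn the lid until the opening is squarely over the black blank place so that the sorter is shut against dust. Leave everything else on the bench, the dark tenon included, where it is, and let go of everything.

Things in the scene. Friction and masses are not known exactly. Their poses are not given: they have to be found in the camera images.
- sorter: Rotary parts sorter fixed on the bench: round grey tub 292 mm across, lid top 87 mm high. Five places 72 degrees apart at 90 mm from its upright axis: four coloured cups (red, blue, green, yellow, order varies) and a solid black blank. A clear lid with one round opening turns on the centre. Origin: centre of the underside; +x points to the blank. Stands left or right, turned any way.
- shut_place (a point): Centre of the black blank place, 90 mm from the sorter's axis along the sorter's +x, at the height of the lid's top (87 mm). The sorter is shut when the opening is over it.
- red_cup: Red cup that stands in the sorter, fixed: 102 mm outside, about 94 mm clear inside, 72 mm tall, floor 3 mm thick, one beech tenon already lying on its floor (top of it 17 mm above the cup's underside). Origin: centre of its underside, 6 mm above the bench; its rim is at 78 mm, 4 mm under the lid. Its yaw means nothing.
- sorter_lid (a joint): Turn of the lid about the sorter's upright axis, rad, counter-clockwise seen from above; 0 = shut (opening over the blank place). It turns without end either way, with a steady friction of about 0.12 N m, and stays where it is left.
- lid_opening (a point): Centre of the lid's round opening (96 mm across, white rim), at the lid's top, 87 mm above the bench; lid 5 mm thick. Its frame turns with the lid: x points from the lid's centre to the opening, z up.
- lid_grip (a point): Centre of the top edge of the orange grip bar on the lid's centre, 121 mm above the bench. The bar is 78 mm long, 16 mm thick and stands 34 mm above the lid (a white hub disc of 30 mm radius and 4 mm height surrounds its foot). The frame turns with the lid: the bar runs along y, so it is pinched along x; x points to the opening.
- tenon_a: Stray light beech tenon, a bar with rounded edges 75 x 28 x 14 mm, about 15 to 31 g, lying flat on the mat, with tenon_b lying flat across its middle. Origin: centre of its underside; x along its length, y across its 28 mm width.
- tenon_b: The other stray beech tenon, the same as tenon_a, lying flat on top of tenon_a near its middle, crosswise (40 to 140 degrees between their lengths).
- mat: Thin green assembly mat fixed on the bench, 300 x 340 x 3 mm, beside the sorter, with the tenons and clutter in six spots on it. Origin: centre of its underside; y along the 340 mm side.
- dark_tenon: Dark brown tenon of the same size as the beech ones, on the mat: leave it there. Origin and axes as tenon_a.
- sanding_block: Cork sanding block 80 x 45 x 26 mm on the mat, x along its length. Origin: centre of its underside. Leave it.
- tape_measure: Yellow tape measure standing on the mat, 70 x 34 x 58 mm (x, y, z). Origin: centre of its underside. Leave it.
- glue_bottle: Upright off-white glue bottle with orange nozzle on the mat, 58 mm across, 146 mm tall, about 300 g. Origin: centre of its underside. Leave it standing.
- tape_roll: Blue roll of masking tape lying flat on the mat, 78 mm across, 24 mm high, 50 mm hole. Origin: centre of its underside. Leave it.
- try_square: Try square lying at the left side: dark wooden stock 150 x 30 x 18 mm along x, steel blade 200 mm along +y. Origin: under the middle of the stock. Leave it.
- bar_clamp: Dark steel F-clamp with red handle lying at the far side, bar 360 mm along x, arms 105 mm towards +y, 32 mm high. Origin: under the middle of the bar. Leave it.
- mallet: Wooden mallet lying at the far side: head 75 x 120 x 58 mm centred 130 mm along +x from the origin, handle along -x to -145 mm. Leave it.
Not all that is in view belongs to the job. What is shaped like the tenon_b but yellow is not meant. What is shaped like the tenon_a but purple is not meant.

How it is judged (in metres and radians):
On the way, in this order (a step that is already met when the one before it is completed fails the run):
1. the lid's opening is over the red cup (horizontal distance between lid_opening and red_cup below 0.012 m), for 0.2 s.
2. both beech tenons lie in the red cup (horizontal distance between each of tenon_a, tenon_b and red_cup below 0.048 m and z of each of tenon_a, tenon_b in the frame of red_cup below 0.066 m and linear speed of each of tenon_a, tenon_b below 0.03 m/s and horizontal distance between lid_opening and red_cup below 0.012 m), for 0.2 s.
3. the lid is turned shut, its opening over the blank place (horizontal distance between lid_opening and shut_place below 0.012 m), for 0.2 s.
At the end, for the whole second after the job is handed in: Both beech tenons lie at rest in the red cup under the lid (centres within 48 mm of the cup's axis, undersides less than 66 mm above the cup's underside), and the lid is shut and still with the centre of its opening within 12 mm of the centre of the black blank place (horizontal distance between each of tenon_a, tenon_b and red_cup below 0.048 m and z of each of tenon_a, tenon_b in the frame of red_cup below 0.066 m and linear speed of each of tenon_a, tenon_b below 0.03 m/s and horizontal distance between lid_opening and shut_place below 0.012 m and velocity of joint sorter_lid between -0.05 and 0.05 rad/s); the robot touches nothing.
It fails at once if the glue bottle is knocked over or moved more than 25 mm (distance of glue_bottle from where it was at the start of the episode above 0.025 m or angle between glue_bottle's own z axis and vertical above 0.4 rad).
It fails at once if the dark tenon is moved more than 25 mm (distance of dark_tenon from where it was at the start of the episode above 0.025 m).
It fails at once if another thing on the bench (tape roll, sanding block, tape measure, try square, bar clamp, mallet) is moved more than 25 mm (distance of any of tape_roll, sanding_block, tape_measure, try_square, bar_clamp, mallet from where it was at the start of the episode above 0.025 m).
It also fails if it takes over 72 s, if anything falls off the work surface, if the arm or the gripper's body presses on something with over 40 N, if the wrist force passes 120 N, or if a joint passes its speed limit or range.

## Working session

There is one attempt and no reset: what is moved stays moved. The work goes in short steps, each a Python script; the robot and the scene stay as the last script left them, time stands still between calls to the robot, and variables do not carry over. Pictures are saved under pics/ and viewed, at most 10 in all, crops included, and the job is handed in when it is done.

```bash
mkdir -p pics; ls
python3 - <<'E'
from rig import robot
import cv2
for n in("top","scene"):
    cv2.imwrite(f"pics/{n}0.png",robot.get_image(n)); print(n,robot.camera_params(n))
print(robot.read_state())
E
```

```text
pics
top {'vfov': 44.312408954701375, 'cx': 316.7555772753551, 'cy': 241.335207855642, 'R': array([[-2.52715699e-02, -9.99680610e-01, -1.58274398e-04],
       [-9.75201622e-01,  2.46875713e-02, -2.19937082e-01],
       [ 2.19870743e-01, -5.40380588e-03, -9.75514047e-01]]), 't': array([  96.7672438 ,  556.38677955, 1161.64635849])}
scene {'vfov': 46.328222826895555, 'cx': 316.266677526808, 'cy': 239.6119392116596, 'R': array([[-0.79208376,  0.61014696,  0.01800016],
       [ 0.46598834,  0.62346056, -0.6278151 ],
       [-0.39428186, -0.48889428, -0.77815435]]), 't': array([ 359.56285328, -271.9553194 , 1624.4690943 ])}
{'time': 0.1, 'joint_pos': array([-1.39630676e+00,  5.28018880e-02,  1.40160494e+00,  1.48282973e-05,
        1.68857406e+00, -7.02754774e-02]), 'dq': array([ 0.0013986 , -0.00064854, -0.00371985, -0.00033474,  0.00037933,
       -0.00097015]), 'effort': array([ 7.41934418e-04, -3.82583249e+01, -3.60985279e+01, -7.13387954e-05,
        4.78581744e-03, -4.27954137e-05]), 'tcp_pos': array([ 127.22257933, -509.12552029,  255.55111385]), 'eef_rot': array([ 9.92520256e-01,  1.22078085e-01, -2.87986174e-05, -6.93558210e-04]), 'contact_force': array([ 0.49302684, -0.13059005, -0.00238222]), 'ft_torque': array([ 0.02224943, -0.01928142,  0.01616716]), 'finger_force': 0.0, 'finger_gap': 85.55275079154194}
```

View pics/top0.png

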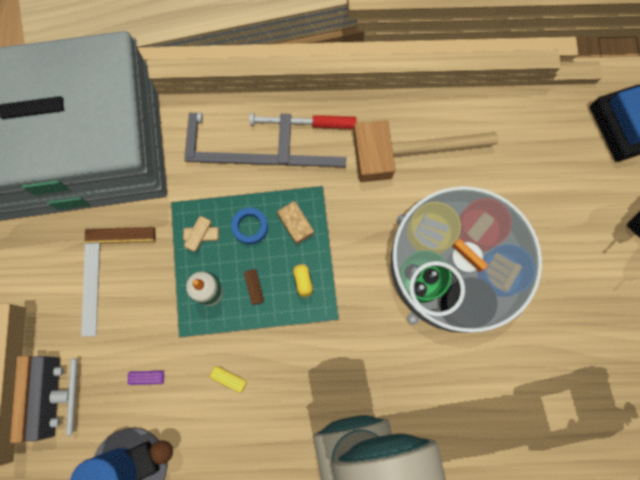

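View pics/scene0.png

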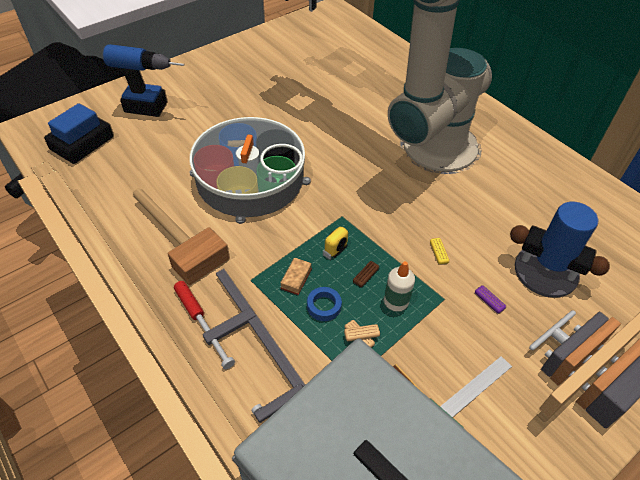

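Top view: sorter centre near (467,258), with the opening at about (437,288) between the green cup and the black blank. The red cup is at (484,225) and the stacked tenons at (200,234). Next I'll enlarge both areas.

```bash
cat > h.py <<'E'
from rig import robot
import numpy as np, cv2
def K(n):
    p=robot.camera_params(n); f=240/np.tan(np.radians(p['vfov'])/2); return p,f
def w(u,v,z,n="top"):
    p,f=K(n); d=p['R'].T@np.array([(u-p['cx'])/f,(v-p['cy'])/f,1]); c=-p['R'].T@p['t']
    return (c+d*(z-c[2])/d[2]).round(1)
def px(X,n="top"):
    p,f=K(n); c=p['R']@np.asarray(X,float)+p['t']; return (c[:2]/c[2]*f+[p['cx'],p['cy']])
E
python3 - <<'E'
from h import *
im=cv2.imread("pics/top0.png")
a=cv2.resize(im[175:345,380:560],None,fx=3.3,fy=3.3,interpolation=cv2.INTER_CUBIC)
cv2.imwrite("pics/sort.png",a)
b=cv2.resize(im[185:265,165:265],None,fx=7,fy=7,interpolation=cv2.INTER_CUBIC)
cv2.imwrite("pics/ten.png",b)
for u,v in [(172,202),(323,187),(337,321),(179,336)]: print(w(u,v,3))
E
```

```text
[669.2 400.2   3. ]
[695.5  65.3   3. ]
[398.3  43.9   3. ]
[375.3 377.    3. ]
```

View pics/sort.png

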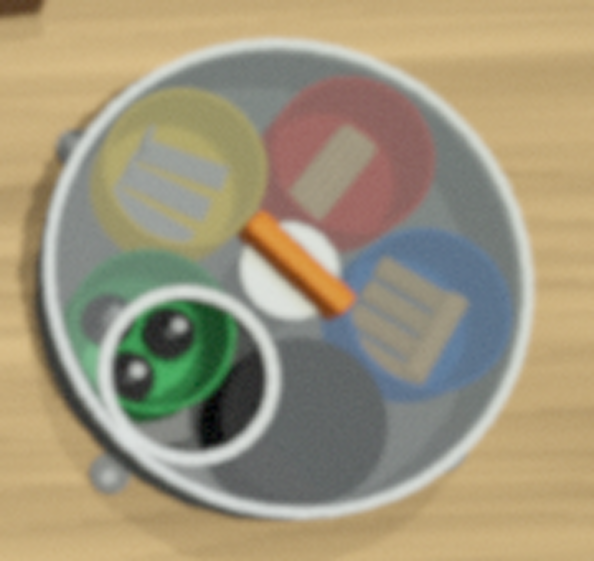

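View pics/ten.png

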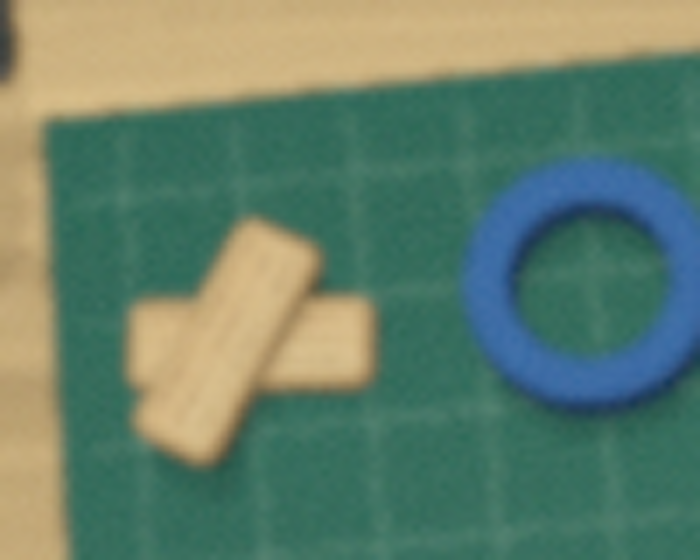

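The crops show the sorter and the tenons clearly:
- **Sorter crop:** rim extremes x 43–533, y 40–517; opening centre (189,375); red rim centre about (350,160); bar ends (256,218) and (345,303).
- **Tenon crop:** the upper tenon (b) has corners (250,215), (322,255), (208,467), (133,420). The lower one (a) spans x 127–377, y 297–390.

Run:
```python
from h import *
from scipy.optimize import least_squares
S=lambda u,v:(u/3.3+380,v/3.3+175)
T=lambda u,v:(u/7+165,v/7+185)
rim=[w(*S(*p),87) for p in [(43,265),(533,290),(278,40),(310,517)]]; 
print("rim",rim)
r=least_squares(lambda c:[np.hypot(*(p[:2]-c[:2]))-c[2] for p in rim],[500,-200,146]);print(r.x)
print("hub",w(*S(290,270),91)); op=w(*S(189,375),87);print("open",op)
b1,b2=w(*S(256,218),121),w(*S(345,303),121);print("bar",b1,b2,(b1+b2)/2,np.hypot(*(b1-b2)[:2]))
places={n:w(*S(*p),78)[:2] for n,p in dict(red=(350,161),blue=(428,314),yellow=(179,173),green=(152,336),blank=(302,420)).items()}
P=np.array(list(places.values())); 
# fit pentagon: order ccw
c0=P.mean(0); print("cen",c0)
for n,p in places.items(): print(n,p,np.hypot(*(p-c0)),np.degrees(np.arctan2(*(p-c0)[::-1])))
print("open ang",np.hypot(*(op[:2]-c0)),np.degrees(np.arctan2(*(op[:2]-c0)[::-1])))
for z,cs in((31,[(250,215),(322,255),(208,467),(133,420)]),(17,[(127,297),(377,297),(377,390),(127,390)])):
    q=np.array([w(*T(*p),z)[:2] for p in cs]); print(q.mean(0),cv2.minAreaRect(q.astype(np.float32)),q.tolist())
for n,p in dict(tape=(248,226),glue=(203,288),dark=(254,287),block=(295,222)).items(): print(n,w(*p,20))
```

```text
rim [array([520.2, -70.6,  87. ]), array([ 497., -369.,   87.]), array([ 660.6, -226.1,   87. ]), array([ 363.3, -221.3,   87. ])]
[ 511.99705007 -220.05140407  149.20158281]
hub [ 512.5 -220.6   91. ]
open [ 450.2 -155.3   87. ]
bar [ 538.9 -194.8  121. ] [ 486.  -243.5  121. ] [ 512.45 -219.15  121.  ] 71.90340742968998
cen [ 509.02 -218.66]
red [ 583.3 -267.2] 88.73359003218573 -33.163545739222926
blue [ 485.3 -306.4] 90.88974639638946 -105.1279546805716
yellow [ 578.3 -159.8] 90.90774444457419 40.351090354417444
green [ 476.  -136.2] 88.82551435257773 111.82296996598038
blank [ 422.2 -223.7] 86.96616583476576 -176.6776433594092
open ang 86.45392992802573 132.8719658084323
[589.5  336.45] ((589.0, 336.25), (27.54971694946289, 74.68702697753906), 61.59192657470703) [[628.4, 330.6], [615.2, 308.3], [549.6, 341.9], [564.8, 365.0]]
[591.225 332.   ] ((591.2499389648438, 332.1000061035156), (78.35437774658203, 29.573654174804688), 88.58464050292969) [[607.0, 370.9], [605.0, 293.6], [575.5, 293.3], [577.4, 370.2]]
tape [605.8 230.2  20. ]
glue [473.2 325.1  20. ]
dark [472.6 217.4  20. ]
block [612.2 128.4  20. ]
```

```bash
cat >> h.py <<'E'
from scipy.spatial.transform import Rotation as Ro
def down(deg):  # tool down, closing line along deg
    t=np.radians(deg); y=np.array([np.cos(t),np.sin(t),0]); z=np.array([0,0,-1.]); x=np.cross(y,z)
    return Ro.from_matrix(np.c_[x,y,z]).as_quat()
def best(p,deg,want6=0,flip=True):
    c=[(abs(q[5]-want6),d,q) for d in ((deg,deg+180) if flip else (deg,)) if (q:=robot.solve_ik(p,down(d))) is not None]
    return min(c,key=lambda k:k[0])[1:]
C=np.array([512.,-220.]); RED=-32.6; BLANK=-176.6
def st(s=""):
    r=robot.read_state(); print(s,round(r['time'],2),r['tcp_pos'].round(1),'q6',r['joint_pos'][5].round(2),'gap',round(r['finger_gap'],1),'F',r['contact_force'].round(1),'M',r['ft_torque'].round(2),'ff',round(r['finger_force'],1))
E
python3 - <<'E'
from h import *
for name,p,d in [("bar",[*C,122],133.3),("b",[589,336.4,44],62.5),("a",[591,332,30],-1),("red",[588,-268.5,120],RED+90),("red",[588,-268.5,120],RED)]:
    for k in(0,180):
        q=robot.solve_ik(p,down(d+k)); print(name,d+k,None if q is None else np.round(q,2))
print(robot.tips_ahead)
E
```

```text
bar 133.3 [-0.47  0.23  1.48 -0.    1.43 -2.8 ]
bar 313.3 [-0.47  0.23  1.48 -0.    1.43  0.34]
b 62.5 [ 0.46  0.63  1.12 -0.    1.39 -0.63]
b 242.5 [ 0.46  0.63  1.12 -0.    1.39  2.52]
a -1 [ 0.46  0.64  1.13 -0.    1.37  0.47]
a 179 [ 0.46  0.64  1.13 -0.    1.37 -2.67]
red 57.4 [-0.49  0.47  1.18 -0.    1.49 -1.49]
red 237.4 [-0.49  0.47  1.18 -0.    1.49  1.65]
red -32.6 [-0.49  0.47  1.18 -0.    1.49  0.08]
red 147.4 None
25.0
```

Run:
```python
from h import *
robot.set_joints(robot.solve_ik([*C,190],down(133.3))); st("above")
print(robot.move_straight([*C,122],speed=120,max_force=15)); st("down")
robot.clamp(50); st("clamped")
for i in range(2):
    q=robot.read_state()['joint_pos'].copy(); q[5]+=np.radians(10); robot.set_joints(q); st("rot")
cv2.imwrite("pics/rot1.png",robot.get_image("top"))
```

```text
above 2.42 [ 511.8 -220.4  190.1] q6 -2.8 gap 85.2 F [-0.1 -0.4  0.5] M [0.02 0.05 0.01] ff 0.0
False
down 3.14 [ 512.3 -220.3  122.8] q6 -2.8 gap 85.8 F [ 0.3 -0.3  1.1] M [-0.01  0.02 -0.01] ff 0.0
clamped 3.78 [ 512.  -219.9  122.3] q6 -2.8 gap 15.1 F [-1.7  1.4  2.6] M [0.17 0.33 0.06] ff 49.9
rot 4.08 [ 511.9 -219.8  122.3] q6 -2.63 gap 14.7 F [-2.   1.7  2.7] M [ 0.28  0.26 -0.12] ff 49.7
rot 4.36 [ 511.8 -219.7  122.3] q6 -2.46 gap 15.0 F [-2.5  3.4  2. ] M [ 0.34  0.41 -0.1 ] ff 49.8
```

Run:
```python
from h import *
for i in range(3):
    q=robot.read_state()['joint_pos'].copy(); q[5]+=np.radians(145.9/3); robot.set_joints(q); st("rot")
robot.ungrasp(); robot.move_straight([*C,200],speed=200); st("up")
q=robot.solve_ik([589,336.4,200],down(62.5)); robot.set_joints(q); st("over b")
im=robot.get_image("top"); cv2.imwrite("pics/rot2.png",im)
a=cv2.resize(im[175:345,380:560],None,fx=3.3,fy=3.3,interpolation=cv2.INTER_CUBIC);cv2.imwrite("pics/sort2.png",a)
```

```text
rot 5.23 [ 511.8 -218.8  122.3] q6 -1.61 gap 14.7 F [-2.8  5.7  4.2] M [ 0.81  0.52 -0.08] ff 50.0
rot 6.06 [ 512.4 -218.3  122.3] q6 -0.77 gap 15.0 F [2.  4.3 0.7] M [ 0.59 -0.28 -0.12] ff 49.6
rot 6.88 [ 513.2 -218.3  122.3] q6 0.08 gap 14.8 F [ 5.4  1.7 -1.1] M [ 0.13 -0.76 -0.13] ff 49.3
up 8.11 [ 511.8 -219.9  199.4] q6 0.08 gap 85.5 F [ 0.  -0.1 -0. ] M [-0.    0.02 -0.01] ff 0.0
over b 10.13 [589.6 335.2 200.1] q6 -0.63 gap 85.4 F [ 0.7 -0.1 -0.1] M [ 0.01 -0.04 -0.01] ff 0.0
```

View pics/sort2.png

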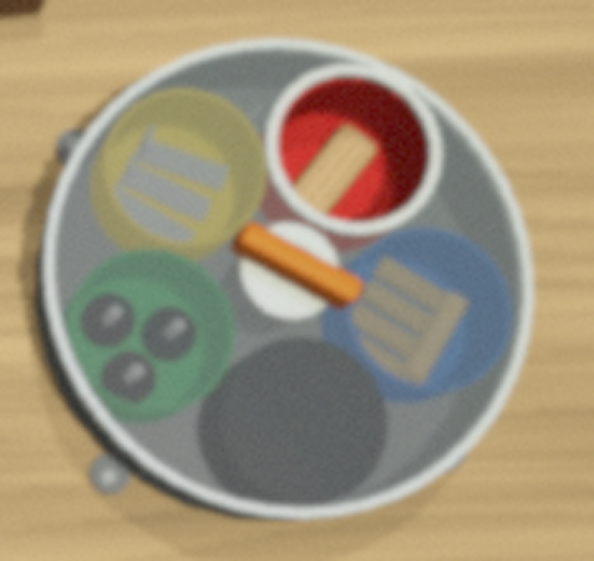

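The lid turned well: the opening (white ring, crop centre about (353,150)) sits over the red cup. I'll check the numbers and pick the upper tenon.

Run:
```python
from h import *
o=w(353.5/3.3+380,150/3.3+175,87); d=o[:2]-C; print("open",o,np.hypot(*d),np.degrees(np.arctan2(d[1],d[0])))
O=C+90*np.array([np.cos(np.radians(-33)),np.sin(np.radians(-33))]); print(O)
P=[589.2,336.4]
print(robot.move_straight([*P,44],speed=120,max_force=10)); st("down")
robot.clamp(35); st("clamp")
robot.move_straight([*P,70],speed=80); st("lift")
im=robot.get_image("top"); cv2.imwrite("pics/lift.png",cv2.resize(im[175:345,150:330],None,fx=3.3,fy=3.3,interpolation=cv2.INTER_CUBIC))
robot.move_straight([*P,220],speed=200); st("lift")
```

```text
open [ 588.  -267.2   87. ] 89.46418277724331 -31.842457259985185
[ 587.48035112 -269.01751315]
False
down 11.63 [589.8 336.7  45.2] q6 -0.63 gap 85.5 F [ 0.7  0.1 -0.1] M [ 0.01  0.   -0.02] ff 0.0
clamp 12.19 [589.4 336.5  44.3] q6 -0.63 gap 27.2 F [ 0.9 -0.   0.6] M [-0.05 -0.   -0.  ] ff 34.7
lift 12.67 [589.5 336.5  70.9] q6 -0.63 gap 26.8 F [ 0.1  0.2 -0.7] M [-0.01 -0.01  0.02] ff 34.5
lift 13.62 [588.7 336.2 218. ] q6 -0.63 gap 26.8 F [ 0.3 -0.3 -1.1] M [-0.   -0.    0.03] ff 34.5
```

Run:
```python
from h import *
O=[588,-268.2]
robot.set_joints(robot.solve_ik([*O,220],down(49))); st("over")
print(robot.move_straight([*O,117],speed=150,max_force=10)); st("down")
robot.ungrasp(); robot.move_straight([*O,200],speed=200); st("released")
robot.set_joints(robot.solve_ik([588,-130,330],down(0))) if 0 else robot.set_joints(robot.solve_ik([591,332,200],down(-1)))
st("over a")
im=robot.get_image("top")
a=cv2.resize(im[175:345,380:560],None,fx=2.2,fy=2.2,interpolation=cv2.INTER_CUBIC)
sc=robot.get_image("scene"); b=cv2.resize(sc[285:375,300:410],None,fx=4.1,fy=4.1555,interpolation=cv2.INTER_CUBIC)[:374]
cv2.imwrite("pics/after1.png",np.hstack([a[:374],b[:374,:400]]))
```

```text
over 15.78 [ 588.5 -267.2  220. ] q6 -1.34 gap 27.0 F [-0.4 -0.5 -0.9] M [-0.01 -0.02  0.04] ff 34.5
False
down 16.62 [ 588.6 -268.4  118.3] q6 -1.34 gap 27.1 F [-0.  -0.1 -0.3] M [ 0.01  0.02 -0.02] ff 34.4
released 17.78 [ 587.7 -268.1  198.9] q6 -1.34 gap 85.3 F [-1.   0.4 -1.3] M [0.01 0.   0.02] ff 0.0
over a 19.93 [591.4 331.2 199.9] q6 0.47 gap 85.3 F [ 0.6 -1.  -0. ] M [ 0.01  0.02 -0.03] ff 0.0
```

View pics/after1.png

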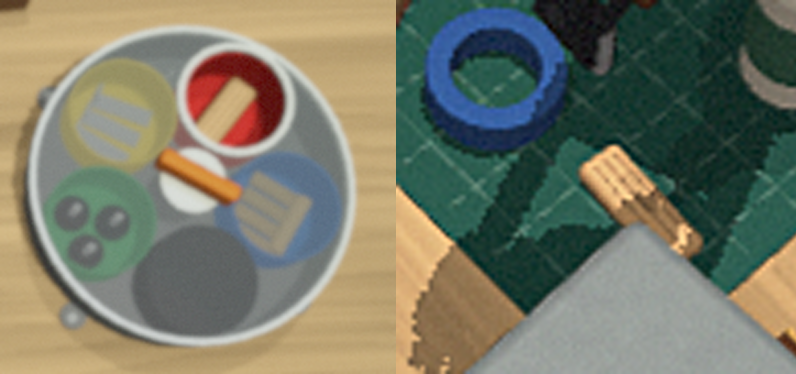

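View pics/lift.png

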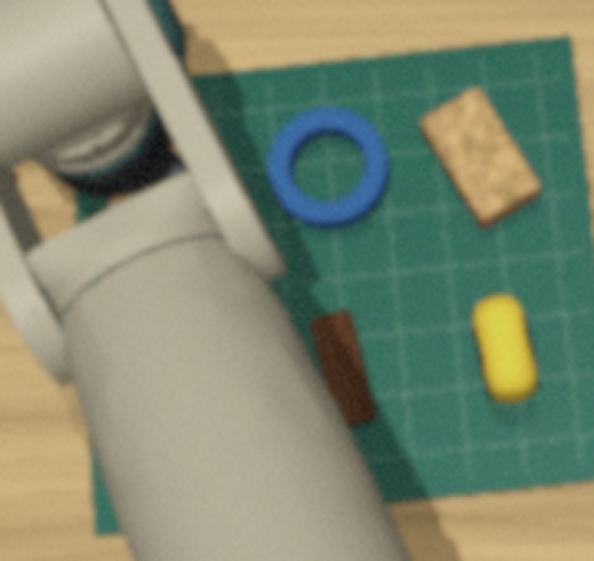

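Left: the red cup holds a tenon lying on the earlier one. Right: tenon a is still flat on the mat, with ends near (605,157) and (693,243) in the composite. I'll cross-check its position and pick it up.

Run:
```python
from h import *
f=lambda x,y:w((x-396)/4.1+300,y/4.1555+285,17,"scene")
print(f(605,157),f(693,243),px([591,332,17],"scene"))
P=[591.2,332]
print(robot.move_straight([*P,30.5],speed=120,max_force=10)); st("down")
robot.clamp(35); st("clamp")
robot.move_straight([*P,220],speed=180); st("lift")
O=[588,-268.2]
robot.set_joints(robot.solve_ik([*O,220],down(49))); st("over")
print(robot.move_straight([*O,117],speed=150,max_force=10)); st("down")
robot.ungrasp(); robot.move_straight([*O,220],speed=200); st("released")
robot.set_joints(robot.solve_ik([500,150,260],down(-32.6))); st("aside")
im=robot.get_image("top")
a=cv2.resize(im[175:345,380:560],None,fx=2.2,fy=2.2,interpolation=cv2.INTER_CUBIC)
b=cv2.resize(robot.get_image("scene")[100:235,170:325],None,fx=2.77,fy=2.77,interpolation=cv2.INTER_CUBIC)
cv2.imwrite("pics/after2.png",np.hstack([a[:373],b[:373,:400]]))
```

```text
[591.9 303.3  17. ] [587.8 370.   17. ] [359.7773665  331.76676545]
False
down 21.6 [591.7 332.3  31.6] q6 0.47 gap 85.5 F [-0.1 -0.2 -0.1] M [ 0.04  0.   -0.03] ff 0.0
clamp 22.17 [591.4 332.1  30.8] q6 0.47 gap 27.1 F [0.1 0.9 1.3] M [-0.    0.01 -0.02] ff 35.0
lift 23.37 [590.8 331.8 218.2] q6 0.47 gap 27.3 F [-0.1  0.5 -0.7] M [ 0.03  0.02 -0.01] ff 34.8
over 25.52 [ 588.3 -267.4  219.9] q6 -1.34 gap 27.1 F [-1.   1.1 -0.5] M [-0.06  0.02 -0.02] ff 34.8
False
down 26.35 [ 588.6 -268.4  118.3] q6 -1.34 gap 26.9 F [ 0.5 -0.6  0.8] M [-0.02  0.    0.01] ff 34.8
released 27.62 [ 587.6 -268.   218.4] q6 -1.34 gap 85.4 F [ 0.6  0.8 -0.6] M [-0.04 -0.01 -0.03] ff 0.0
aside 29.46 [500.1 149.6 259.5] q6 0.79 gap 85.5 F [-0.6 -0.1  0.5] M [-0.04 -0.02 -0.01] ff 0.0
```

View pics/after2.png

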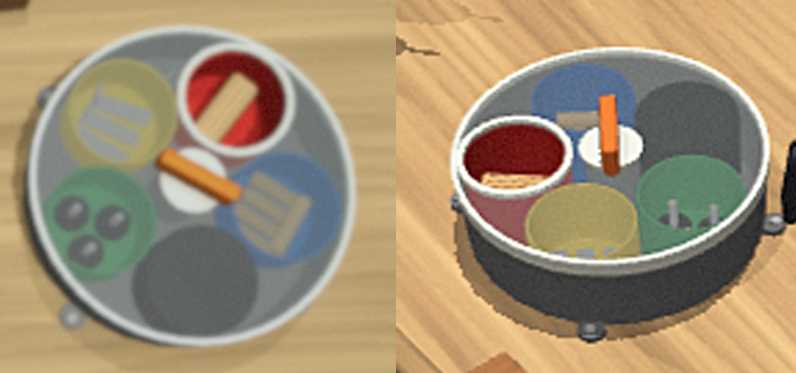

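Both tenons lie in the red cup, stacked well below the rim. Now I'll shut the lid.

Run:
```python
from h import *
robot.set_joints(robot.solve_ik([*C,200],down(-32.6))); st("above")
print(robot.move_straight([*C,122],speed=120,max_force=15))
robot.clamp(50); st("clamped")
for i in range(3):
    q=robot.read_state()['joint_pos'].copy(); q[5]+=np.radians(144.3/3); robot.set_joints(q); st("rot")
robot.ungrasp(); robot.move_straight([*C,220],speed=200); st("up")
robot.set_joints(robot.solve_ik([500,150,260],down(-32.6))); st("aside")
im=robot.get_image("top"); cv2.imwrite("pics/sort3.png",cv2.resize(im[175:345,380:560],None,fx=3.3,fy=3.3,interpolation=cv2.INTER_CUBIC))
```

```text
above 30.96 [ 512.4 -219.1  200.3] q6 0.1 gap 85.2 F [ 0.4 -1.6 -0.4] M [ 0.01  0.01 -0.03] ff 0.0
False
clamped 32.4 [ 512.1 -220.1  122.3] q6 0.1 gap 14.9 F [ 0.1 -0.1  1.2] M [-0.01 -0.03 -0.02] ff 50.2
rot 33.22 [ 511.7 -219.4  122.3] q6 0.94 gap 15.1 F [-3.9  4.9  2.9] M [ 0.48  0.53 -0.13] ff 50.6
rot 34.03 [ 511.9 -218.6  122.3] q6 1.77 gap 14.8 F [0.4 5.7 2.5] M [ 0.72 -0.08 -0.1 ] ff 50.3
rot 34.85 [ 512.6 -218.2  122.3] q6 2.61 gap 14.7 F [ 4.9  3.4 -0.8] M [ 0.36 -0.62 -0.1 ] ff 50.0
up 36.17 [ 511.6 -219.8  218.7] q6 2.61 gap 85.5 F [ 0.6 -0.4 -0.9] M [-0.02  0.05 -0.02] ff 0.0
aside 37.77 [500.  149.5 259.4] q6 0.79 gap 85.6 F [-0.1  0.6 -0.1] M [ 0.   -0.04 -0.01] ff 0.0
```

View pics/sort3.png

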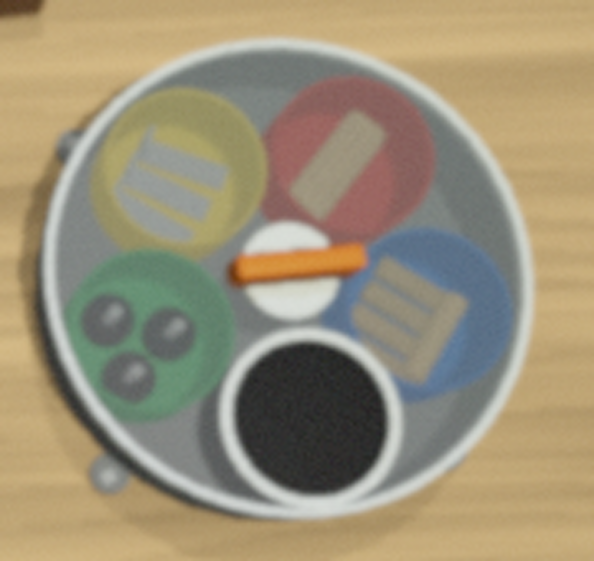

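The opening centre is at about (311,417), filled entirely by the black blank. A quick numeric check comes before handing in.

Run:
```python
from h import *
o=w(311/3.3+380,417/3.3+175,87); d=o[:2]-C; print(o,np.hypot(*d),np.degrees(np.arctan2(d[1],d[0])))
a=np.radians(BLANK); print(C+90*np.array([np.cos(a),np.sin(a)]), w(302/3.3+380,422/3.3+175,78))
```

```text
[ 422.9 -226.9   87. ] 89.36677234856367 -175.57179115661674
[ 422.15841549 -225.33757362] [ 421.  -223.6   78. ]
```

Opening is within about 2–3 mm of the blank, against a tolerance of 12 mm.

```bash
python3 -c "
from rig import robot
print(robot.job_done())"
```

```text
the job is handed in; nothing more can be done
None
```

Both beech tenons are in the red cup, the lid is shut over the black blank (about 2–3 mm off centre), the gripper is clear of everything, and the job was handed in after about 38 s of robot time; the judge's verdict was not shown.

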